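# Register bar blanks on the soldering board and blow them clean with the two-stage air gun

### The job

Lift the steel hold-down bar off the brick soldering board and lay it flat on the bench, then lay every brass bar blank in a nest of its own on the board, pushed squarely home against both the end stop and the side stop of that nest. When all of them are registered, squeeze the trigger of the air gun past its pressure point, right into the second stage, and keep it fully squeezed for about two seconds, with the bars still home; then let it go, and lay all the bars flat on the floor of the aluminium tray, without disturbing the other things on the bench.

Things in the scene. Friction and masses are not known exactly. Their poses are not given: they have to be found in the camera images.
- bar_a: A brass bar blank, 60 x 24 x 14 mm (x, y, z), 0.17 kg, plain and the same either way round; three or four of the four bars are present. Origin: the middle of the solid, 7 mm above its underside; x along its length, z across its 14 mm. It starts lying flat on the bench; it may be gripped across or, where its neighbours are close, by its ends
- bar_b: Another brass bar blank, 60 x 24 x 14 mm (x, y, z), 0.17 kg, plain and the same either way round; three or four of the four bars are present. Origin: the middle of the solid, 7 mm above its underside; x along its length, z across its 14 mm. It starts lying flat on the bench; it may be gripped across or, where its neighbours are close, by its ends
- bar_c: A third brass bar blank, 60 x 24 x 14 mm (x, y, z), 0.17 kg, plain and the same either way round; three or four of the four bars are present. Origin: the middle of the solid, 7 mm above its underside; x along its length, z across its 14 mm. It starts lying flat on the bench; it may be gripped across or, where its neighbours are close, by its ends
- bar_d: A fourth brass bar blank, 60 x 24 x 14 mm (x, y, z), 0.17 kg, plain and the same either way round; three or four of the four bars are present. Origin: the middle of the solid, 7 mm above its underside; x along its length, z across its 14 mm. It starts lying flat on the bench; it may be gripped across or, where its neighbours are close, by its ends
- hold_down: dark steel hold-down bar, 30 x 120 x 16 mm (x, y, z), 0.45 kg. Origin: centre of its underside, z up. It starts lying across the board's stops, its underside 25 mm above the bench; to be laid flat on the bench, which has room beyond the board's far (+x) edge
- board: fixed firebrick board, 130 x 250 x 20 mm (x, y, z), with steel stops 5 mm high on top; fingertips holding a bar pass over them. One end stop along y, its face to -x at x = +50 mm. Four side stops along x (from -25 to +45 mm), 8 mm wide, faces to +y at y = +78, +18, -42, -102 mm. Nests are 60 mm apart. Origin: centre of its underside; +x away from the robot, +y left, to the gun
- nest_0 (a point): first nest on the board, counted from the gun side (board's +y): the point on the board's top (20 mm above the bench) at which the centre of a registered bar's underside lies. Axes as the board's: a registered bar lies along x, its +x end against the end stop and its -y flank against the nest's side stop
- nest_1 (a point): second nest on the board, counted from the gun side (board's +y): the point on the board's top (20 mm above the bench) at which the centre of a registered bar's underside lies. Axes as the board's: a registered bar lies along x, its +x end against the end stop and its -y flank against the nest's side stop
- nest_2 (a point): third nest on the board, counted from the gun side (board's +y): the point on the board's top (20 mm above the bench) at which the centre of a registered bar's underside lies. Axes as the board's: a registered bar lies along x, its +x end against the end stop and its -y flank against the nest's side stop
- nest_3 (a point): fourth nest on the board, counted from the gun side (board's +y): the point on the board's top (20 mm above the bench) at which the centre of a registered bar's underside lies. Axes as the board's: a registered bar lies along x, its +x end against the end stop and its -y flank against the nest's side stop
- gun: two-stage air gun fixed in a stand beyond the board's +y edge: grey grip 26 mm wide (x), y from -40 to +85 mm, 30 mm high about z = 75 mm; brass nozzle to -y. The steel trigger lever stands off its far (+x) side, 24 mm high, hinged at its nozzle end, ending in a roll 12 mm across. The grip's back face is at x = -13 mm. Origin: centre of the stand on the bench, z up
- gun_squeeze (a point): fixed on the gun at (7.5, 20, 75) mm: midway between the grip's back face and the outside of the fully squeezed trigger roll (41 mm over both). Pinch here from above along the gun's x, a finger on each. At rest they measure 55 mm (roll's outside at x = +42 mm). Fingertips may reach 20 mm lower. The gun stands still, so the trigger's finger must do the travelling
- trigger_roll (a point): axis of the roll at the trigger's free end, mid-height; it moves with the trigger, 65 mm from its hinge
- trigger (a joint): first-stage rotation of the trigger, 0 (at rest) to 0.12 rad (at the pressure point); light: 1 to 3 N at the roll; springs back
- trigger_valve (a joint): second-stage rotation, 0 until the pressure point is overcome, 0.10 rad fully squeezed; it needs about 8.5 N at the roll to begin and 12 N at the end; springs back. It adds to the first: at the roll, 8 mm of first-stage and 6.5 mm of second-stage travel
- tray: fixed open aluminium tray, 160 x 220 x 20 mm outside (x, y, z), walls and floor 4 mm thick. Origin: centre of its underside, z up
- dropper: small amber glass bottle, 30 mm across, about 46 mm high; leave alone. Origin: underside
- flux_pot: small white bowl, 42 mm across, 22 mm high; leave alone. Origin: underside
- offcut: copper square, 45 x 45 x 10 mm, on the bench; leave alone. Origin: underside
- jar: glass jar, 84 mm across, 105 mm high; leave alone. Origin: underside
- tweezers: steel tweezers lying on the bench, 130 mm long; leave alone. Origin: middle of the underside
Things that resemble listed ones, but are neither listed nor needed, are in the scene too. Of the things like the hold_down, leave any that is orange or pink; of the rest the smaller one is meant.

How it is judged:
By the outcome, as a careful person would: the job done as asked, in the order asked, and still so for the second after the job is handed in, with the robot touching nothing.
Of bar_a, bar_b, bar_c, bar_d only 3 to 4 are there at a start; the rules pass over those that are not, and their reading is None.
At some moment in a run one of bar_a, bar_b, bar_c, bar_d may be knocked a few centimetres aside while the robot is not near it.
Once in a run the grip may slacken for a moment while it holds something.
It also fails if it takes over 210 s, if anything falls off the work surface, if the arm or the gripper's body presses on something with over 40 N, if the wrist force passes 120 N, or if a joint passes its speed limit or range.

### The arm

A 6-joint arm with a two-finger parallel gripper is mounted at the origin on the work surface. World frame = base frame: x ahead of the robot, y to its left, z up, the work surface at z = 0. Lengths are in mm, angles in rad, forces in N, time in s.
With the tool pointing down it reaches from about 325 to 900 mm from the base axis. Payload 3.5 kg.
Tool frame: the origin (TCP) lies at the very end of the fingers, on their centre line; the grasp point (between the pads) lies grasp_offset behind it (grasp_offset is the distance from the TCP to the grasp point, in mm); z points along the fingers, y is the line along which they close (so a half turn about z gives the same grasp; the last joint's range is limited). The gripper opens to 85 mm and grips with 20 to 120 N. Pads are 22 mm wide; open, the fingers measure 114 mm over their backs; the gripper's body (76 mm by 85 mm) begins 54 mm behind the grasp point. The pads swing forward as they close: fully open they stand 13 mm farther back than shut.
Start: joints at [-1.396, 0.276, -0.026, 1.268, 0, 1.467], TCP at [171.388, -601.039, 231.313] pointing down, gripper open.
Joint ranges: [-3.12, 3.12], [-0.85, 1.88], [-1.08, 1.24], [-1.95, 2.15], [-1.57, 1.53], [-3.14, 3.14]. Speed limits (rad/s): [2.57, 2.57, 3.14, 3.14, 3.14, 3.14].

### API

Orientations are given as a unit quaternion [x, y, z, w].
In Python, from cell import state, get_image, close_job, recognise, tip_of, grasp_offset gives the robot as it stands. The module is installed in compiled form; this text tells all that it offers.
- The arm moves only by the shell command python3 -m crank 'ROWS' [FORCE]. ROWS is text: rows parted by semicolons, each of 5 numbers parted by spaces: the shift along the world's x, y, z in cm, then the turn about the world's z in degrees, then the finger opening in cm, from 0 to 8.54. In form: tx ty tz spin claw; .... A call has 1 to 8 rows; each row is the pose to reach, as a shift and turn from the pose commanded when the call began; what a row does not reach only later rows make up. A row lasts 1/8 s, in which the tool goes at most 62.5 mm and 10.7 degrees, less where a joint would pass 70% of its speed; a pose out of reach is approached as far as the arm can. A call with a gripper value outside its range is refused whole. The fingers move at their own pace and stop on an object; FORCE is the grip in N (left out, the last holds). Time passes only in rows, so rows that repeat a pose let the fingers close. It gives the time, the measured TCP pose, the force, the opening and the grip force at its end, in the units of the state.
- state(): the state, without advancing time (a new reading comes with each control period).
- get_image(name): name is "scene" or "top"; returns a dict with "color" (480x640x3 uint8, blue, green, red), "fx", "fy", "cx", "cy" (pixels), "extrinsics" (4x4, takes a point from world to camera coordinates). Camera axes: x right, y down, z forward; pixel columns grow to the right and rows downward; lengths in mm; the calibration is good to about 2 mm. A picture is of the moment at which its call begins. There is no depth.
- close_job(): hands the job in; it is judged then, once.
Trained networks look in the newest picture that a camera, given by its name, has taken for a name from the list of things; names that differ only in an ending like _2 or _b are one class to them, and where a whole thing is asked for, a point or a joint stands for the part that bears it (a point fixed in the world has none). Each returns a list of dicts, best first, with "score" (0 to 1); they miss things now and then, are a little off and sometimes report something else, mostly with a low value. They report only what shows in the picture. A call takes as long as a camera call. They do not tell look-alikes from the thing itself.
- recognise(camera, label): "point" ([column, row] in pixels, amid what is visible of it).
- tip_of(camera, label): "point" ([column, row] in pixels: a listed point, or the origin of a listed thing).
The state is a dict: "time": time; "qpos": joint angles; "qvel": joint speeds; "tau": joint torques, N m; "tcp_pos": TCP position; "tool_rot": TCP orientation; "force": force on the tool from outside, world axes, zero at the start; "torque": the same for the moment, N m; "width": finger opening in mm; "grip_force": force on a finger pad.
Only numpy, scipy, OpenCV 4.12 (cv2) and the standard library are available. Lean on these libraries where they do the work, as an engineer would, in place of code of your own. Each camera call takes 0.05 s, during which the arm holds its last target. There are 200 camera calls.

## Working session

There is one attempt and no reset: what is moved stays moved. The work goes in short steps, Python scripts to look and compute and a shell command to move; the robot and the scene stay as the last step left them, time stands still between calls to the robot, and variables do not carry over. Pictures are saved under pics/ and viewed, at most 14 in all, crops included, and the job is handed in when it is done.

```bash
mkdir -p pics; cat > h.py <<'E'
import numpy as np, cv2
from cell import *
def ray(im,px):
    E=np.array(im["extrinsics"]);R=E[:3,:3];t=E[:3,3]
    d=R.T@np.array([(px[0]-im["cx"])/im["fx"],(px[1]-im["cy"])/im["fy"],1]);return -R.T@t,d
def at(im,px,z):
    c,d=ray(im,px);return (c+d*(z-c[2])/d[2])[:2]
def proj(im,p):
    E=np.array(im["extrinsics"]);q=E[:3,:3]@np.array(p,float)+E[:3,3]
    return np.array([im["fx"]*q[0]/q[2]+im["cx"],im["fy"]*q[1]/q[2]+im["cy"]])
E
cat > a.py <<'E'
from h import *
print(grasp_offset if not callable(grasp_offset) else grasp_offset())
s=state();print(s["time"],s["tcp_pos"],s["tool_rot"],s["width"])
for c in("top","scene"):
    im=get_image(c);cv2.imwrite(f"pics/{c}0.png",im["color"])
    print(c,ray(im,(320,240)))
    Z=dict(bar_a=7,hold_down=25,board=0,gun=0,tray=0,trigger_roll=75,gun_squeeze=75,nest_0=20,nest_1=20,nest_2=20,nest_3=20,dropper=0,flux_pot=0,offcut=0,jar=0,tweezers=0)
    for n,z in Z.items():
        for r in tip_of(c,n)[:6]:
            if r["score"]>.2: print(n,round(r["score"],2),np.round(r["point"]),np.round(at(im,r["point"],z)))
E
python3 a.py
```

```text
18.700000000000003
0.0 [ 171.27282943 -600.28007461  230.15610038] [ 9.90364864e-01  1.38478209e-01 -2.82380256e-05 -1.10466766e-03] 85.34656276146082
top (array([ 236.01911297,   10.03414546, 1746.16163582]), array([ 0.1011918 , -0.00630964, -0.99486209]))
bar_a 0.61 [354. 237.] [ 419. -100.]
bar_a 0.5 [227. 251.] [386. 269.]
bar_a 0.48 [412. 240.] [ 409. -269.]
bar_a 0.44 [283. 239.] [417. 105.]
hold_down 0.7 [411. 305.] [ 221. -256.]
hold_down 0.69 [166. 172.] [618. 442.]
hold_down 0.68 [314. 188.] [563.  15.]
hold_down 0.62 [208. 300.] [246. 318.]
board 0.74 [320. 188.] [568.  -2.]
board 0.59 [329. 177.] [598. -30.]
gun 0.65 [220. 207.] [516. 287.]
tray 0.71 [419. 197.] [ 535. -293.]
tray 0.55 [349. 175.] [603. -91.]
trigger_roll 0.61 [212. 189.] [555. 300.]
gun_squeeze 0.59 [209. 198.] [530. 307.]
gun_squeeze 0.3 [387. 256.] [ 358. -186.]
gun_squeeze 0.28 [328. 176.] [587. -26.]
nest_0 0.93 [287. 182.] [581.  91.]
nest_0 0.85 [326. 176.] [599. -22.]
nest_0 0.71 [348. 172.] [610. -87.]
nest_0 0.69 [308. 180.] [587.  30.]
nest_0 0.57 [416. 240.] [ 406. -277.]
nest_1 0.93 [287. 182
[... 1473 characters left out ...]
[577.  92.]
nest_1 0.91 [357. 304.] [596. -83.]
nest_1 0.79 [369. 287.] [596. -20.]
nest_1 0.72 [372. 274.] [586.  27.]
nest_2 0.98 [379. 257.] [577.  92.]
nest_2 0.91 [357. 304.] [596. -83.]
nest_2 0.79 [369. 287.] [596. -20.]
nest_2 0.72 [372. 274.] [586.  27.]
nest_3 0.98 [379. 257.] [577.  92.]
nest_3 0.91 [357. 304.] [596. -83.]
nest_3 0.79 [369. 287.] [596. -20.]
nest_3 0.72 [372. 274.] [586.  27.]
dropper 0.46 [245. 304.] [ 366. -192.]
dropper 0.25 [380. 256.] [569. 122.]
flux_pot 0.6 [323. 217.] [362. 201.]
flux_pot 0.24 [360. 305.] [596. -65.]
offcut 0.66 [297. 258.] [389.   6.]
jar 0.63 [360. 177.] [365. 459.]
jar 0.57 [372. 272.] [577.  54.]
tweezers 0.64 [189. 412.] [ 432. -463.]
```

```bash
python3 -c "
import cv2
for n in('top0','scene0'):
    i=cv2.imread(f'pics/{n}.png')
    i=i[140:330,130:510] if n=='top0' else i[150:450,140:540]
    cv2.imwrite(f'pics/{n}c.png',cv2.resize(i,None,fx=2,fy=2,interpolation=cv2.INTER_CUBIC))
"
```

```text
(no output)
```

View pics/top0c.png

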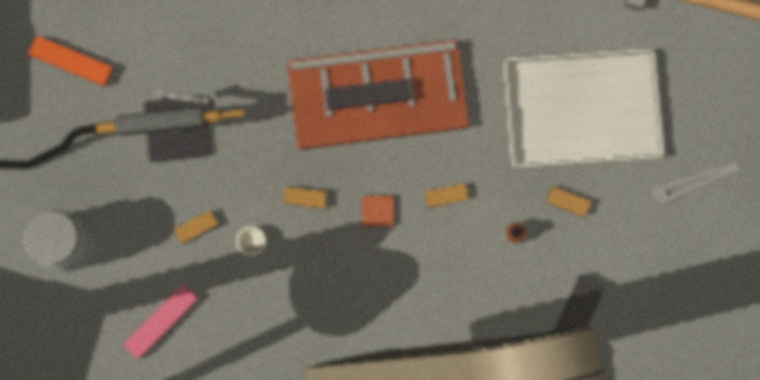

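View pics/scene0c.png

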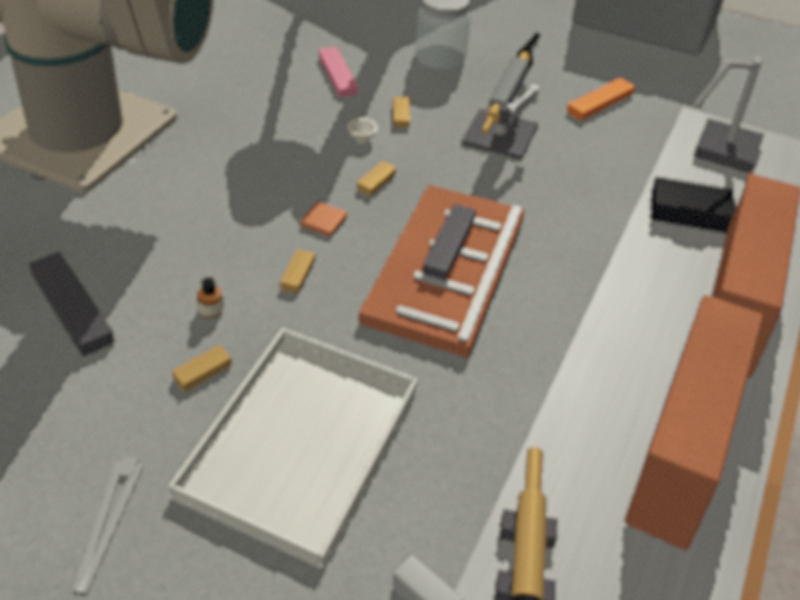

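Dark bars like the hold_down: one on the board at top (314,188), and a larger one on the bench at top (411,305) under the arm. There is also an orange one at (166,172) and a pink one at (208,300), both to be left. The smaller dark one lying across the board's stops fits the description. Four brass bars are present, at top (227,251), (283,239), (354,237) and (412,240). I'll confirm with an enlarged crop and fit silhouettes in both views.

```bash
cat > fit.py <<'E'
from h import *
from scipy.optimize import minimize
def hull(im,x,y,yaw,dims,z0):
    c,s=np.cos(yaw),np.sin(yaw)
    P=[proj(im,[x+c*a*dims[0]/2-s*b*dims[1]/2,y+s*a*dims[0]/2+c*b*dims[1]/2,z0+k*dims[2]]) for a in(-1,1) for b in(-1,1) for k in(0,1)]
    return cv2.convexHull(np.array(P,np.float32))[:,0]
S=8
def mask_at(im,rng,x,y,z,fillhull,r=12):
    hsv=cv2.cvtColor(cv2.GaussianBlur(im["color"],(3,3),0),cv2.COLOR_BGR2HSV)
    m=cv2.inRange(hsv,np.array(rng[0]),np.array(rng[1]))
    n,l,st,ce=cv2.connectedComponentsWithStats(m)
    p=proj(im,[x,y,z]);best=[i for i in range(1,n) if st[i,4]>25]
    i=min(best,key=lambda i:np.hypot(*(ce[i]-p)));m=(l==i).astype(np.uint8)
    if fillhull:
        h=cv2.convexHull(cv2.findContours(m,0,1)[0][0]);cv2.fillConvexPoly(m,h,1)
    return m
def fit(ims,rng,dims,z0,x,y,yaw,fillhull=False):
    T=[]
    for im in ims:
        m=mask_at(im,rng,x,y,z0+dims[2]/2,fillhull)
        q=hull(im,x,y,yaw,dims,z0);o=np.floor(q.min(0)-25).astype(int);e=np.ceil(q.max(0)+25).astype(int)
        o=np.maximum(o,0)
        T.append((im,o,cv2.resize(m[o[1]:e[1],o[0]:e[0]].astype(np.float32),None,fx=S,fy=S,interpolation=cv2.INTER_LINEAR)>.5))
    def cost(v):
        c=0
        for im,o,M in T:
            q=hull(im,v[0],v[1],v[2]/50,dims,z0)
            a=np.zeros(M.shape,np.uint8);cv2.fillConvexPoly(a,np.round(((q-o+.5)*S-.5)*16).astype(np.int32),1,shift=4)
            a=a>0;c+=1-(a&M).sum()/(a|M).sum()
        return c/len(T)
    best=None
    for d in(-.5,0,.5):
        r=minimize(cost,[x,y,(yaw+d)*50],method="Nelder-Mead",options=dict(initial_simplex=[[x,y,(yaw+d)*50],[x+8,y,(yaw+d)*50],[x,y+8,(yaw+d)*50],[x,y,(yaw+d)*50+8]],xatol=.1,fatol=1e-4))
        if best is None or r.fun<best.fun:best=r
    return round(best.x[0],1),round(best.x[1],1),round(np.degrees(best.x[2]/50),1),round(best.fun,3)
BR=((13,110,90),(27,255,255));RED=((4,90,60),(13,255,255));DK=((0,0,0),(180,255,72));LT=((10,0,150),(40,60,255))
BAR=(60,24,14)
E
cat > b.py <<'E'
from fit import *
im={c:get_image(c) for c in("top","scene")}
for n,p in dict(bar=(354,237),board=(335,200),hold=(314,188),gun=(212,201),tray=(419,197),gnd=(370,220)).items():
    print(n,cv2.cvtColor(im["top"]["color"],cv2.COLOR_BGR2HSV)[p[1],p[0]],im["top"]["fx"])
for c in im.values():
  for x,y,w in((387,269,.5),(419,110,-.1),(420,-99,.15),(409,-269,-.4)):
    print("bar",fit([c],BR,BAR,0,x,y,w))
  print("board",fit([c],RED,(130,250,20),0,568,0,.12,True))
  print("tray",fit([c],LT,(160,220,20),0,540,-292,.05,True))
  print("hold",fit([c],DK,(30,120,16),25,563,18,.12))
v=im["top"]["color"][150:215,180:345];w=im["scene"]["color"][170:320,310:460]
o=np.zeros((500,800,3),np.uint8);o[:260,:660]=cv2.resize(v,None,fx=4,fy=4,interpolation=2);cv2.imwrite("pics/c1.png",o[:260,:660])
cv2.imwrite("pics/c2.png",cv2.resize(w,None,fx=4,fy=4,interpolation=2))
E
python3 b.py
```

```text
bar [ 17 155 173] 604.6520309038325
board [  9 165 145] 604.6520309038325
hold [15 30 69] 604.6520309038325
gun [ 26  19 106] 604.6520309038325
tray [ 24  31 196] 604.6520309038325
gnd [ 24  29 125] 604.6520309038325
bar (np.float64(380.2), np.float64(264.7), np.float64(-61.8), np.float64(0.133))
bar (np.float64(420.1), np.float64(107.9), np.float64(-98.4), np.float64(0.108))
bar (np.float64(419.4), np.float64(-97.0), np.float64(102.9), np.float64(0.151))
bar (np.float64(407.1), np.float64(-273.3), np.float64(67.7), np.float64(0.108))
board (np.float64(564.4), np.float64(-0.3), np.float64(6.3), np.float64(0.08))
tray (np.float64(543.2), np.float64(-302.0), np.float64(3.2), np.float64(0.065))
hold (np.float64(563.2), np.float64(15.1), np.float64(8.9), np.float64(0.41))
bar (np.float64(382.1), np.float64(271.1), np.float64(114.2), np.float64(0.279))
bar (np.float64(423.7), np.float64(110.2), np.float64(90.2), np.float64(0.267))
bar (np.float64(422.6), np.float64(-92.8), np.float64(108.0), np.float64(0.277))
bar (np.float64(410.4), np.float64(-270.1), np.float64(72.9), np.float64(0.242))
board (np.float64(572.8), np.float64(2.2), np.float64(6.4), np.float64(0.022))
tray (np.float64(542.4), np.float64(-288.4), np.float64(2.6), np.float64(0.015))
hold (np.float64(555.9), np.float64(14.6), np.float64(19.1), np.float64(0.916))
```

View pics/c2.png

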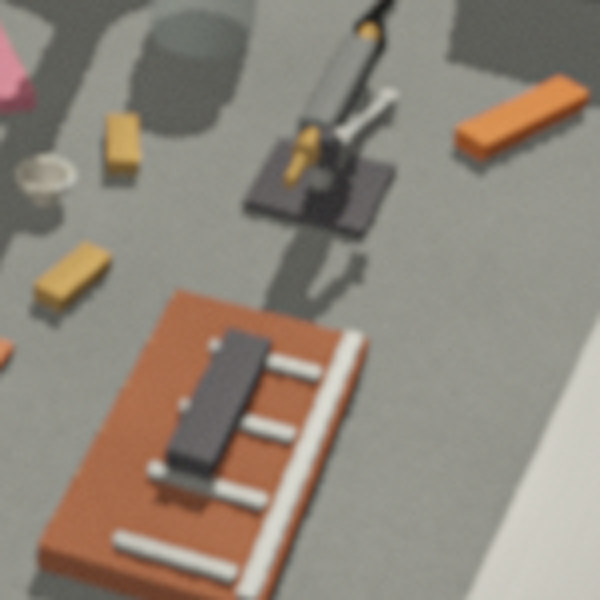

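The crop confirms it: the dark bar across the board's stops is the smaller one, about crop (220,400). It's the hold_down. Refit it and the bars with better colour ranges.

```bash
cat > c.py <<'E'
from fit import *
im={c:get_image(c) for c in("top","scene")}
BR2=((11,85,40),(30,255,255))
for c in im.values():
  for x,y,w in((383,268,.45),(420,110,-.1),(421,-96,.25),(409,-270,-.35)):
    print("bar",*fit([c],BR2,BAR,0,x,y,w))
DK2=((0,0,0),(180,110,95))
for n,c in im.items():
  d=dict(c);i=d["color"].copy();q=hull(c,572,2,.112,(118,236,40),20).astype(np.int32)
  k=np.zeros(i.shape[:2],np.uint8);cv2.fillConvexPoly(k,q,1);i[k==0]=255;d["color"]=i
  print("hold",*fit([d],DK2,(30,120,16),25,566,18,.12))
hsv=cv2.cvtColor(im["scene"]["color"],cv2.COLOR_BGR2HSV)
print(hsv[287:300:2,289].tolist(), hsv[275:300:3,366].tolist())
E
python3 c.py
```

```text
bar 379.8 265.4 -63.4 0.07
bar 420.0 107.0 82.3 0.093
bar 419.1 -96.6 100.8 0.087
bar 407.1 -273.5 68.0 0.08
bar 384.2 267.7 115.2 0.123
bar 423.7 109.6 86.1 0.144
bar 423.2 -94.3 -75.1 0.153
bar 410.8 -270.3 67.8 0.139
hold 564.2 11.6 5.2 0.127
hold 570.3 13.4 7.8 0.732
[[20, 131, 193], [20, 131, 191], [19, 138, 170], [18, 135, 115], [18, 75, 105], [30, 20, 126], [27, 18, 144]] [[0, 12, 105], [0, 3, 86], [7, 77, 73], [10, 144, 113], [10, 145, 151], [12, 54, 185], [27, 13, 177], [10, 140, 148], [11, 142, 172]]
```

```bash
cat > d.py <<'E'
from h import *
im=get_image("scene")
for p in((485,205),(427,325),(370,445)): print(at(im,p,0).round())
for c in("top","scene"):
  im=get_image(c)
  for n,z in(("hold_down",25),("gun",0),("trigger_roll",75),("gun_squeeze",75)):
    for f in(recognise,tip_of):
      print(c,n,f.__name__,[(np.round(r["point"],1).tolist(),at(im,r["point"],z+(8 if n=="hold_down" and f is recognise else 0)).round().tolist(),round(r["score"],2)) for r in f(c,n)[:4]])
E
python3 d.py; python3 -m crank '0 0 4 10 8.5;5 6 4 20 8.5;10 12 4 30 8.5;15 18 4 40 6;20 24 4 50 6;25 30 4 60 6;30 36 4 70 6;35 42 4 80.5 6' 50
```

```text
[756. 499.]
[749. -46.]
[ 747. -361.]
top hold_down call [([316.4, 189.7], [556.0, 7.0], 0.86), ([419.3, 291.5], [259.0, -279.0], 0.84), ([163.5, 172.9], [612.0, 446.0], 0.7), ([206.4, 298.5], [250.0, 322.0], 0.56)]
top hold_down call [([208.9, 300.7], [244.0, 316.0], 0.92), ([312.8, 189.3], [559.0, 17.0], 0.9), ([412.7, 303.7], [225.0, -260.0], 0.86), ([165.8, 172.6], [615.0, 441.0], 0.86)]
top gun call [([212.5, 207.5], [515.0, 311.0], 0.83), ([323.3, 190.7], [559.0, -13.0], 0.51)]
top gun call [([223.5, 206.6], [517.0, 279.0], 0.58)]
top trigger_roll call []
top trigger_roll call [([213.2, 188.0], [558.0, 296.0], 0.37)]
top gun_squeeze call [([419.7, 191.9], [537.0, -283.0], 0.65), ([215.5, 202.0], [518.0, 289.0], 0.56), ([311.2, 189.5], [549.0, 21.0], 0.4)]
top gun_squeeze call [([208.7, 196.1], [535.0, 308.0], 0.91)]
scene hold_down call [([440.5, 197.1], [636.0, 420.0], 0.84), ([175.1, 301.1], [248.0, -283.0], 0.6), ([306.3, 185.1], [264.0, 279.0], 0.6), ([365.2, 269.4], [570.0, 19.0], 0.57)]
scene hold_down call [([306.2, 187.9], [265.0, 276.0], 0.82), ([361.7, 271.3], [562.0, 17.0], 0.58), ([177.0, 304.2], [252.0, -283.0], 0.58), ([444.1, 199.0], [646.0, 428.0], 0.55)]
scene gun call [([329.4, 236.5], [420.0, 128.0], 0.68), ([390.5, 207.0], [513.0, 345.0], 0.6), ([364.6, 269.3], [556.0, 54.0], 0.55), ([189.7, 406.5], [426.0, -454.0], 0.15)]
scene gun call [([385.6, 220.1], [524.0, 276.0], 0.94)]
scene trigger_roll call []
scene trigger_roll call [([404.3, 200.0], [565.0, 288.0], 0.48)]
scene gun_squeeze call [([392.7, 211.3], [557.0, 221.0], 0.86), ([330.4, 236.1], [462.0, 44.0], 0.72)]
scene gun_squeeze call [([395.9, 196.3], [538.0, 294.0], 0.68)]
time: 3.85
tcp_pos: [452.6, -263.3, 271.7]
tool_rot: [0.664, 0.748, 0.0, 0.001]
force: [1.7, -1.3, -0.4]
width: 60.0
grip_force: 0.0
```

```bash
python3 -m crank '2 5 0 0 6;4 10 -2 0 6;7 16 -6 0 6;9 22 -10 0 6;11.3 27.7 -15 0 6;11.3 27.7 -17 0 6;11.3 27.7 -17 0 6;11.3 27.7 -17 0 6'; cat > e.py <<'E'
from h import *
import sys
im=get_image(sys.argv[1]);x0,y0,x1,y1=map(int,sys.argv[3:7]);i=im["color"][y0:y1,x0:x1]
f=min(800/(x1-x0),600/(y1-y0));cv2.imwrite(f"pics/{sys.argv[2]}.png",cv2.resize(i,None,fx=f,fy=f,interpolation=2)[:600,:800])
print(f,state()["tcp_pos"].round(1) if hasattr(state()["tcp_pos"],"round") else state()["tcp_pos"])
E
python3 e.py scene p1 300 190 460 310
```

```text
time: 4.85
tcp_pos: [564.8, 11.9, 101.8]
tool_rot: [0.666, 0.746, -0.0, 0.0]
force: [-0.9, -0.2, 0.6]
width: 59.9
grip_force: 0.0
5.0 [565.5  11.3 102.6]
```

View pics/p1.png

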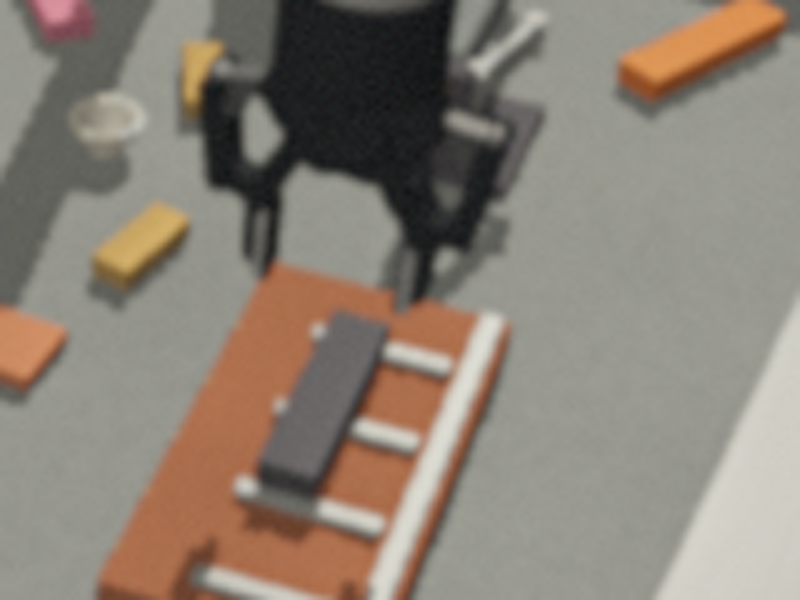

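```bash
python3 - <<'E'
from h import *
im=get_image("scene")
P=np.array([at(im,(300+a/5,190+b/5),41) for a,b in((335,312),(388,322),(313,475),(262,460))]);print(P.round(),P.mean(0).round(1))
for z in(100,106,112):print(proj(im,(565.3,11.5,z)))
E
python3 -m crank '0 0 -2 0 6;0 0 -5 0 6;0 0 -5 0 6'
```

```text
[[551.  70.]
 [577.  76.]
 [588. -41.]
 [564. -44.]] [570.2  15.2]
[364.86469862 248.93439842]
[365.09944032 246.91094577]
[365.33582577 244.87332405]
time: 5.32
tcp_pos: [563.1, 11.1, 50.8]
tool_rot: [0.667, 0.745, -0.001, -0.001]
force: [0.8, 0.3, 0.4]
width: 60.2
grip_force: 0.0
```

```bash
python3 -m crank '.4 .4 -1 0 6;.4 .4 -1.9 0 6;.4 .4 -1.9 0 6;.4 .4 -1.9 0 0;.4 .4 -1.9 0 0;.4 .4 -1.9 0 0;.4 .4 -1.9 0 0;.4 .4 -1.9 0 0' 60;python3 -m crank '0 0 0.5 0 0;0 0 2 0 0;0 0 5 0 0;0 0 6 0 0;0 0 6 0 0'
```

```text
time: 6.32
tcp_pos: [568.0, 16.0, 32.9]
tool_rot: [0.666, 0.746, -0.0, -0.0]
force: [-3.4, -1.2, 5.7]
width: 28.2
grip_force: 60.3
time: 6.95
tcp_pos: [569.5, 16.0, 93.3]
tool_rot: [0.666, 0.746, 0.001, 0.001]
force: [-0.0, 0.6, -5.3]
width: 27.9
grip_force: 60.0
```

```bash
python3 -m crank '5 0 0 0 0;10 0 0 0 0;12.3 0 -1 0 0;12.3 0 -5 0 0;12.3 0 -7.5 0 0;12.3 0 -8.2 0 0;12.3 0 -8.2 0 0'; python3 -m crank '0 0 -.2 0 0;0 0 -.3 0 0;0 0 -.4 0 0'
```

```text
time: 7.82
tcp_pos: [690.5, 16.1, 9.4]
tool_rot: [0.666, 0.746, -0.001, -0.001]
force: [0.4, 0.5, -3.9]
width: 27.7
grip_force: 60.4
time: 8.2
tcp_pos: [692.1, 16.0, 7.9]
tool_rot: [0.666, 0.746, 0.0, 0.0]
force: [-4.0, -0.7, 8.3]
width: 28.5
grip_force: 61.8
```

```bash
python3 -m crank '0 0 0 0 4;0 0 0 0 4.5;0 0 2 0 4.5;0 0 6 0 5;-3 1 11 -4 5;-9 3 13 -8 5;-15 5 13 -12 5;-21 7 13 -12 5' 40;python3 -m crank '-3 1 0 0 5;-6 2.2 -2 0 5;-6 2.2 -6 0 5;-6 2.2 -6 0 5'; python3 c.py | grep bar;python3 e.py scene p2 250 190 470 355
```

```text
time: 9.2
tcp_pos: [485.9, 85.0, 138.5]
tool_rot: [0.741, 0.672, 0.002, 0.001]
force: [0.0, 0.5, 1.4]
width: 50.0
grip_force: 0.0
time: 9.7
tcp_pos: [423.8, 106.4, 75.4]
tool_rot: [0.741, 0.672, -0.002, -0.001]
force: [-0.1, 0.6, -0.6]
width: 50.1
grip_force: 0.0
bar 379.9 265.4 -63.3 0.071
bar 420.0 110.0 -34.4 1.0
bar 392.5 -91.2 100.1 0.092
bar 407.3 -273.5 69.0 0.087
bar 383.0 268.0 -2.9 1.0
bar 423.7 110.1 86.5 0.147
bar 396.1 -89.2 104.9 0.144
bar 411.2 -270.9 70.0 0.14
3.6363636363636362 [428.3 106.5  78.1]Traceback (most recent call last):
  File "c.py", line 11, in <module>
    print("hold",*fit([d],DK2,(30,120,16),25,566,18,.12))
                  ~~~^^^^^^^^^^^^^^^^^^^^^^^^^^^^^^^^^^^
  File "fit.py", line 20, in fit
    m=mask_at(im,rng,x,y,z0+dims[2]/2,fillhull)
  File "fit.py", line 13, in mask_at
    i=min(best,key=lambda i:np.hypot(*(ce[i]-p)));m=(l==i).astype(np.uint8)
ValueError: min() iterable argument is empty
```

View pics/p2.png

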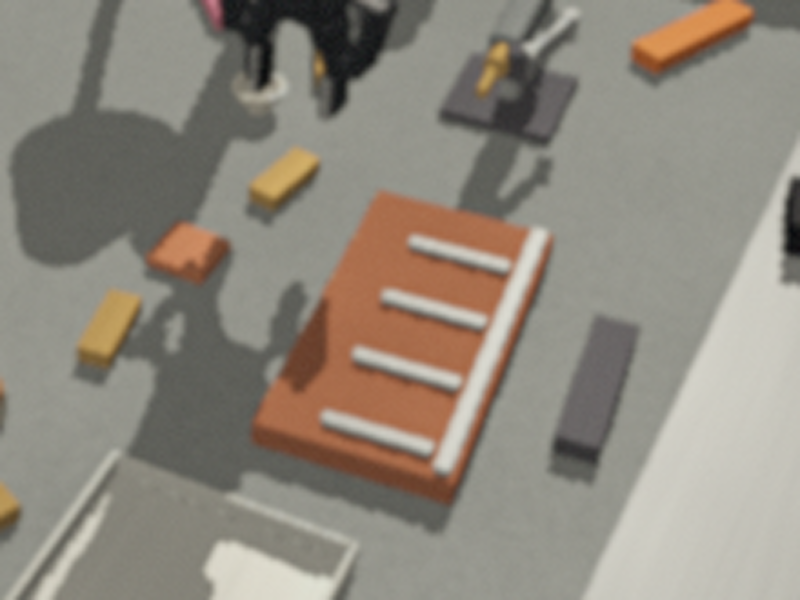

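```bash
python3 -m crank '-.3 .35 -2 2 5;-.3 .35 -5 2 5;-.3 .35 -7.1 2 5;-.3 .35 -7.1 2 5;-.3 .35 -7.1 2 0;-.3 .35 -7.1 2 0;-.3 .35 -7.1 2 0;-.3 .35 -7.1 2 0' 40;python3 - <<'E'
from h import *
s=state();print(s["time"],s["tcp_pos"],s["width"],s["force"])
im=get_image("scene")
f=3.63636
# side stop top right(end-stop end) near-upper corner etc, z=25; end-stop ends
for n,p in dict(es_far=(532,228),es_near=(438,470),s0a=(410,236),s0b=(510,262),s1a=(383,291),s1b=(487,317),s2a=(354,347),s2b=(462,380),s3a=(322,410),s3b=(434,446)).items():
    print(n,at(im,(250+p[0]/f,190+p[1]/f),25).round(1))
E
python3 -c "
import cv2;i=cv2.imread('pics/p2.png')[180:510,250:560];cv2.imwrite('pics/p3.png',cv2.resize(i,None,fx=1.8,fy=1.8,interpolation=2))"
```

```text
time: 10.85
tcp_pos: [424.9, 110.0, 7.0]
tool_rot: [0.729, 0.685, 0.001, 0.001]
force: [-1.1, -0.7, 5.9]
width: 22.6
grip_force: 39.3
10.85 [424.85519721 110.04449906   6.96618056] 22.611815389584173 [-1.05286783 -0.66055592  5.88202495]
es_far [610.  124.4]
es_near [ 640.4 -114.3]
s0a [539.6  74.2]
s0b [609.6  83. ]
s1a [546.7  13.5]
s1b [616.4  24.1]
s2a [552.6 -44.3]
s2b [624.2 -37.7]
s3a [ 559.1 -104.2]
s3b [630.8 -97.8]
```

View pics/p3.png

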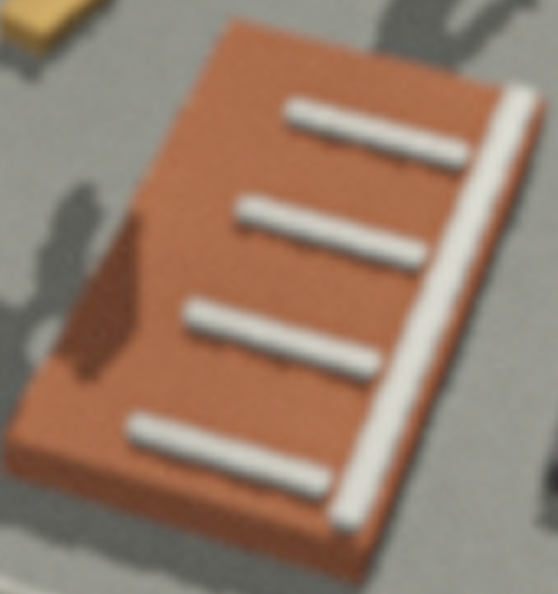

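```bash
cat > bf.py <<'E'
from fit import *
def bfit(im):
    hsv=cv2.cvtColor(im["color"],cv2.COLOR_BGR2HSV)
    M=cv2.inRange(hsv,(0,0,120),(180,85,255))
    k=np.zeros(M.shape,np.uint8);cv2.fillConvexPoly(k,hull(im,572,2,.112,(122,242,5),20).astype(np.int32),1);M[k==0]=0
    o=np.array([300,180]) if im["cy"] and M[:, :].any() else 0
    ys,xs=np.nonzero(M);o=np.array([xs.min()-10,ys.min()-10]);e=np.array([xs.max()+10,ys.max()+10])
    M=cv2.resize(M[o[1]:e[1],o[0]:e[0]].astype(np.float32),None,fx=S,fy=S)>127
    def cost(v):
        a=np.zeros(M.shape,np.uint8);w=v[2]/50;c,s=np.cos(w),np.sin(w)
        for lx,ly,dx,dy in[(10,74,70,8),(10,14,70,8),(10,-46,70,8),(10,-106,70,8),(54,0,8,v[3])]:
            q=hull(im,v[0]+c*lx-s*ly,v[1]+s*lx+c*ly,w,(dx,dy,5),20)
            cv2.fillConvexPoly(a,np.round(((q-o+.5)*S-.5)*16).astype(np.int32),1,shift=4)
        a=a>0;return 1-(a&M).sum()/(a|M).sum()
    v0=[572,2,5.6,240];r=minimize(cost,v0,method="Nelder-Mead",options=dict(initial_simplex=[v0]+[[v0[j]+(3*(j==i)) for j in range(4)] for i in range(4)],xatol=.05,fatol=1e-5,maxiter=600))
    return r.x[0],r.x[1],np.degrees(r.x[2]/50),r.x[3],r.fun
if __name__=="__main__":
    im={c:get_image(c) for c in("top","scene")}
    for c in im.values():
        print(np.round(bfit(c),2))
E
python3 bf.py; python3 -m crank '0 0 .5 0 0;0 0 3 0 0;0 0 6 10 0;0 0 6 20 0;0 0 6 30 0;0 0 6 40 0;0 0 6 50 0;0 0 6 60 0'
```

```text
[5.7436e+02 7.6000e-01 6.7800e+00 2.3972e+02 4.2000e-01]
[5.7311e+02 3.2100e+00 5.8200e+00 2.4294e+02 3.2000e-01]
time: 12.0
tcp_pos: [423.3, 109.9, 65.6]
tool_rot: [0.286, 0.958, 0.0, 0.0]
force: [-1.0, 0.8, -1.7]
width: 22.4
grip_force: 39.6
```

```bash
python3 -m crank '4 -2 0 10 0;8 -4 0 20 0;12 -6 0 30 0;15.9 -7.2 0 39.5 0;15.9 -7.2 0 39.5 0;15.9 -7.2 0 39.5 0' ;python3 -m crank '0 0 -2 0 0;0 0 -3.3 0 0;0 0 -3.3 0 0';python3 e.py scene p4 320 220 420 295
```

```text
time: 12.75
tcp_pos: [581.3, 38.0, 65.0]
tool_rot: [-0.051, 0.999, 0.0, -0.001]
force: [-1.0, 0.3, -2.5]
width: 22.5
grip_force: 39.6
time: 13.12
tcp_pos: [579.8, 38.4, 30.9]
tool_rot: [-0.052, 0.999, 0.0, -0.002]
force: [-0.5, 0.1, -2.4]
width: 22.6
grip_force: 39.6
8.0 [580.9  38.2  31.7]
```

View pics/p4.png

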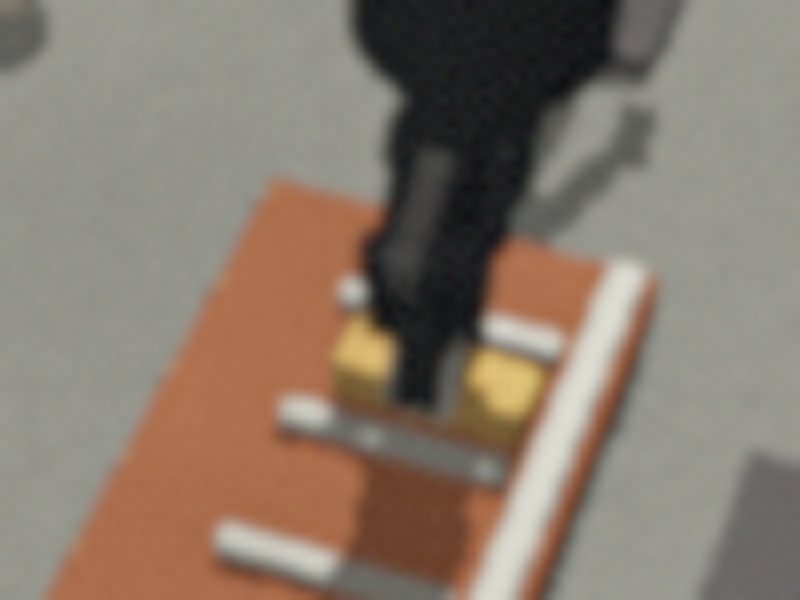

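```bash
for i in 1; do python3 -m crank '0 0 -.2 0 0;0 0 -.35 0 0;0 0 -.45 0 0;0 0 -.45 0 0'; python3 -m crank '.3 .03 0 0 0;.6 .06 0 0 0;.8 .09 0 0 0;.8 .09 0 0 0' 20; done
```

```text
time: 13.68
tcp_pos: [582.4, 37.9, 27.8]
tool_rot: [-0.052, 0.999, -0.0, 0.0]
force: [0.2, 0.5, -2.0]
width: 22.8
grip_force: 39.6
time: 14.18
tcp_pos: [584.3, 38.2, 27.0]
tool_rot: [-0.052, 0.999, -0.001, -0.006]
force: [-11.2, -2.6, 7.9]
width: 22.3
grip_force: 40.7
```

```bash
python3 -m crank '0 -.2 0 0 0;0.03 -.4 0 0 0;0.05 -.6 0 0 0;.05 -.6 0 0 0';python3 e.py scene p5 340 235 400 280
```

```text
time: 14.68
tcp_pos: [584.5, 37.0, 27.1]
tool_rot: [-0.053, 0.999, 0.005, -0.006]
force: [-11.8, 8.9, 8.1]
width: 22.6
grip_force: 40.7
13.333333333333334 [584.5  37.   27.1]
```

View pics/p5.png

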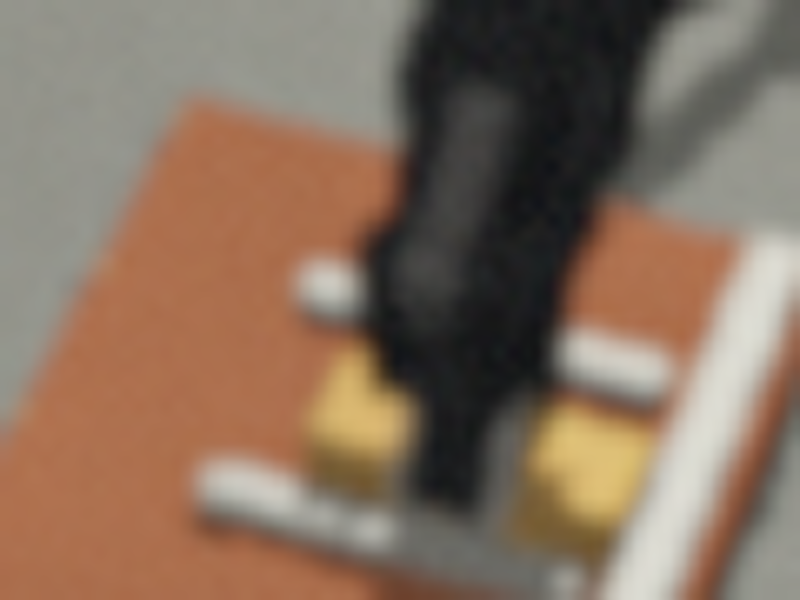

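```bash
python3 -m crank '0 0 0 0 3.2;0 0 0 0 3.8;0 0 0 0 3.8;0 0 2 0 3.8;0 0 6 0 4.5;-3 3 9 -10 5;-7 7 9 -20 5;-11 11 9 -30 5' 40;python3 -m crank '-3 4 0 -10 5;-6 8 0 -20 5;-9 12 0 -30 5;-9 12 -1 -41 5;-9 12 -4 -41 5'; cat > g.py <<'E'
from fit import *
im=get_image("scene");BR2=((11,85,40),(30,255,255));import sys
a=list(map(float,sys.argv[1:]))
for k in range(0,len(a),4): print("bar",*fit([im],BR2,BAR,a[k+3],a[k],a[k+1],a[k+2]))
E
python3 g.py 589.6 34.5 .11 20; python3 e.py scene p6 320 190 420 265
```

```text
time: 15.72
tcp_pos: [481.1, 143.6, 118.9]
tool_rot: [0.212, 0.977, 0.001, 0.001]
force: [0.5, 1.0, -0.3]
width: 49.9
grip_force: 0.0
time: 16.35
tcp_pos: [393.0, 264.7, 79.4]
tool_rot: [0.538, 0.843, 0.003, 0.002]
force: [0.0, 0.4, 0.2]
width: 49.9
grip_force: 0.0
bar 583.6 41.6 5.8 0.762
8.0 [388.7 261.9  75.6]
```

View pics/p6.png

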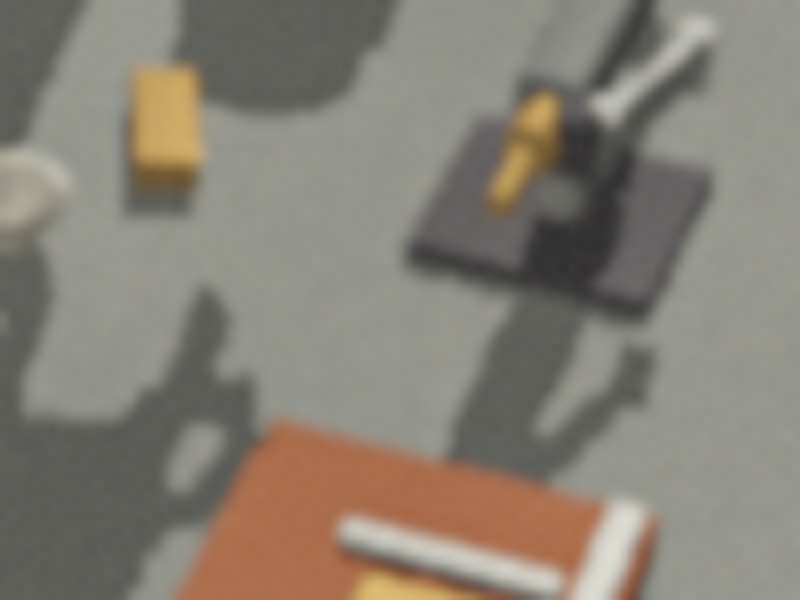

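```bash
python3 -m crank '-.4 .5 -2 0 5;-.4 .5 -3 0 5;-.4 .5 -3 0 5';python3 e.py scene p7 340 200 420 260; python3 - <<'E'
from h import *
im=get_image("scene");from fit import *
o=im["color"].copy()
E
```

```text
time: 16.82
tcp_pos: [386.8, 267.4, 47.7]
tool_rot: [0.538, 0.843, -0.0, -0.0]
force: [-0.1, 0.3, 0.7]
width: 50.3
grip_force: 0.0
10.0 [387.2 267.7  48.2]
```

View pics/p7.png

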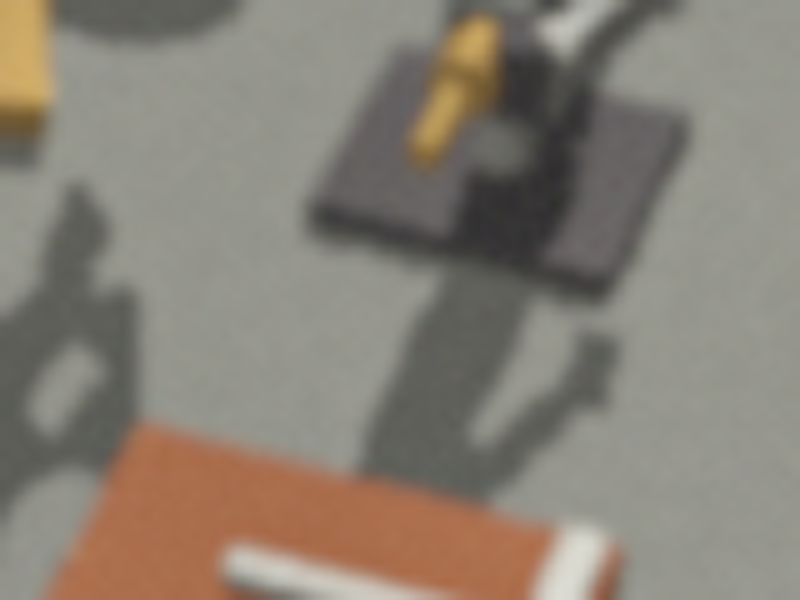

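```bash
sed -i 's/BR2=((11/BR2=((14/' g.py; python3 -m crank '-.3 0 -2 0 5;-.3 0 -4.2 0 5;-.3 0 -4.2 0 5;-.3 0 -4.2 0 0;-.3 0 -4.2 0 0;-.3 0 -4.2 0 0;-.3 0 -4.2 0 0;-.3 0 -4.2 0 0' 40;python3 -m crank '0 0 .5 0 0;0 0 3 0 0;0 0 6 0 0;0 -2 8 10 0;0 -4 8 20 0;0 -7 8 30 0;0 -10 8 40 0;0 -12 8 50 0';python3 g.py 586 37 .11 20 396 -89 1.8 0 411 -271 1.2 0
```

```text
time: 17.92
tcp_pos: [384.7, 268.3, 7.0]
tool_rot: [0.538, 0.843, 0.001, 0.001]
force: [-1.0, -1.4, 6.4]
width: 22.6
grip_force: 40.2
time: 18.92
tcp_pos: [383.3, 146.7, 85.8]
tool_rot: [0.129, 0.992, -0.0, -0.0]
force: [0.2, 0.4, -1.2]
width: 22.6
grip_force: 39.7
bar 586.7 41.0 6.6 0.078
bar 396.1 -89.1 104.4 0.153
bar 410.8 -270.8 67.8 0.141
```

```bash
python3 -m crank '5 -1 0 10 0;10 -2 0 21 0;15 -4 0 21 0;19.2 -4.8 -1 21 0;19.2 -4.8 -4 21 0;19.2 -4.8 -5.4 21 0;19.2 -4.8 -5.4 21 0;19.2 -4.8 -5.4 21 0' ;python3 -m crank '0 0 -.2 0 0;0 0 -.3 0 0;0 0 -.3 0 0';python3 -m crank '0 -.2 0 0 0;.03 -.4 0 0 0;.05 -.5 0 0 0;.05 -.5 0 0 0'
```

```text
time: 19.98
tcp_pos: [575.9, 100.2, 32.5]
tool_rot: [-0.052, 0.999, 0.0, 0.0]
force: [-0.2, 0.4, -1.4]
width: 22.1
grip_force: 39.7
time: 20.35
tcp_pos: [575.9, 99.9, 29.1]
tool_rot: [-0.052, 0.999, -0.0, 0.0]
force: [-0.6, -0.2, -2.3]
width: 22.4
grip_force: 39.7
time: 20.85
tcp_pos: [576.4, 94.7, 28.8]
tool_rot: [-0.051, 0.999, 0.0, -0.0]
force: [-0.2, -0.2, -1.3]
width: 22.9
grip_force: 39.7
```

```bash
for i in 1 2; do python3 -m crank '0.01 -.1 0 0 0;.02 -.2 0 0 0;.02 -.2 0 0 0' | egrep 'pos|force:'; done
```

```text
tcp_pos: [576.6, 92.8, 28.8]
force: [-0.3, -0.7, -1.7]
grip_force: 39.7
tcp_pos: [576.6, 92.3, 28.9]
force: [0.3, 5.4, -1.4]
grip_force: 39.8
```

```bash
python3 -m crank '.2 .12 0 0 0;.3 .13 0 0 0;.4 .14 0 0 0;.4 .14 0 0 0' | egrep 'pos|force:'; for i in 1 2 3; do python3 -m crank '.1 .01 0 0 0;.2 .02 0 0 0;.2 .02 0 0 0' | egrep 'pos|force:'; done
```

```text
tcp_pos: [578.9, 92.6, 28.3]
force: [-5.3, 4.7, -1.4]
grip_force: 40.0
tcp_pos: [578.9, 92.5, 28.1]
force: [-8.5, 3.6, 3.2]
grip_force: 40.4
tcp_pos: [578.9, 92.6, 27.8]
force: [-11.5, 2.8, 5.8]
grip_force: 40.7
tcp_pos: [579.0, 92.6, 27.4]
force: [-14.9, 3.0, 8.5]
grip_force: 40.9
```

```bash
python3 -m crank '-.3 -.1 -.1 0 0;-.3 -.15 -.15 0 0;-.3 -.15 -.15 0 0'|egrep 'pos|force:'; python3 -m crank '0 0 0 0 3;0 0 0 0 3.5;0 0 0 0 3.8;0 0 0 0 3.8;0 0 2 0 3.8;0 0 6 0 3.8;0 0 6 0 3.8'|egrep 'pos|force:'; python3 g.py 582 94 .11 20 586 37 .11 20
```

```text
tcp_pos: [578.9, 92.5, 27.1]
force: [-10.5, 6.8, 7.9]
grip_force: 40.9
tcp_pos: [587.3, 91.3, 91.0]
force: [1.5, 0.2, -0.3]
grip_force: 0.0
bar 579.7 98.7 4.4 0.096
bar 586.0 40.2 3.4 0.101
```

```bash
python3 -m crank '-.2 -3 0 0 3.8;-.2 -5.5 0 0 3.8;-.2 -5.5 -3 0 3.8;-.2 -5.5 -5.5 0 3.8;-.2 -5.5 -6.2 0 3.8;-.2 -5.5 -6.2 0 3.8' 20|egrep 'pos|force:'; python3 -m crank '0 0 0 0 0;0 0 0 0 0;0 0 0 0 0;0 0 0 0 0'|egrep 'pos|force:|width'; for i in 1 2; do python3 -m crank '0.01 -.1 0.03 0 0;.02 -.2 .03 0 0;.02 -.2 0.03 0 0' | egrep 'pos|force:'; done
```

```text
tcp_pos: [580.6, 36.4, 24.6]
force: [1.0, 0.0, -0.2]
grip_force: 0.0
tcp_pos: [581.6, 36.4, 25.2]
force: [-0.3, -0.1, -0.7]
width: 23.1
grip_force: 20.7
tcp_pos: [581.9, 34.2, 25.5]
force: [0.1, -0.0, -1.5]
grip_force: 20.5
tcp_pos: [582.1, 32.5, 25.9]
force: [-0.3, 1.2, -1.6]
grip_force: 20.5
```

```bash
python3 -m crank '0 0 .07 0 0;0 0 .07 0 0' | egrep 'pos|force:';for i in 1; do python3 -m crank '0.01 -.1 0.0 0 0;.02 -.2 .0 0 0;.02 -.2 0.0 0 0' | egrep 'pos|force:'; done;  python3 -m crank '.2 .14 0 0 0;.3 .15 0 0 0;.4 .16 0 0 0;.4 .16 0 0 0' | egrep 'pos|force:'
```

```text
tcp_pos: [582.0, 32.5, 26.6]
force: [-0.5, 1.3, -1.7]
grip_force: 20.5
tcp_pos: [582.0, 32.4, 26.6]
force: [-1.3, 7.4, -0.9]
grip_force: 20.6
tcp_pos: [582.1, 32.5, 26.1]
force: [-8.2, 2.9, 5.6]
grip_force: 21.3
```

```bash
python3 -m crank '-.1 -.1 -.1 0 0;-.1 -.15 -.15 0 0;-.1 -.15 -.15 0 0'|egrep 'pos|force:'; python3 -m crank '0 0 0 0 3;0 0 0 0 3.5;0 0 0 0 3.8;0 0 0 0 3.8;0 0 2 0 3.8;0 0 6 0 4.5;-2 -2 9 -10 5;-6 -5 9 -20 5' 40|egrep 'pos|force:'; python3 -m crank '-4 -3 0 -10 5;-8 -5 0 -20 5;-12 -6.5 0 -30 5;-12 -6.5 -2 -40 5;-12 -6.5 -4 -50 5;-12 -6.5 -4 -60 5;-12 -6.5 -4 -60 5'; python3 g.py 582 94 .11 20 586 37 .11 20 396 -89 1.8 0
```

```text
tcp_pos: [582.1, 32.4, 25.2]
force: [-7.4, 7.1, 6.3]
grip_force: 21.4
tcp_pos: [529.3, -20.5, 118.7]
force: [-0.2, -1.6, -0.3]
grip_force: 0.0
time: 29.9
tcp_pos: [405.3, -84.7, 75.0]
tool_rot: [0.602, 0.799, -0.0, -0.0]
force: [0.5, 0.8, -0.1]
width: 50.0
grip_force: 0.0
bar 579.7 98.7 4.3 0.086
bar 586.4 38.5 5.4 0.105
bar 395.8 -89.3 104.9 0.161
```

```bash
python3 -m crank '-.9 -.45 -2 -2 5;-.9 -.45 -5 -2 5;-.9 -.45 -6.9 -2 5;-.9 -.45 -6.9 -2 5;-.9 -.45 -6.9 -2 0;-.9 -.45 -6.9 -2 0;-.9 -.45 -6.9 -2 0;-.9 -.45 -6.9 -2 0' 40;python3 -m crank '0 0 .5 0 0;0 0 3 0 0;0 0 6 10 0;3 1 8 20 0;7 2 8 30 0;11 3.5 8 40 0;15 5 8 50 0;18 6.5 8 60 0'
```

```text
time: 30.95
tcp_pos: [397.4, -89.6, 7.2]
tool_rot: [0.616, 0.788, 0.0, 0.001]
force: [-2.0, 0.2, 6.1]
width: 22.8
grip_force: 40.0
time: 31.95
tcp_pos: [577.9, -23.4, 86.1]
tool_rot: [0.137, 0.991, 0.0, 0.0]
force: [0.1, 0.1, -2.1]
width: 22.8
grip_force: 39.7
```

```bash
python3 -m crank '.6 .2 0 10 0;.6 .2 -1 21.9 0;.6 .2 -3 21.9 0;.6 .2 -5 21.9 0;.6 .2 -5.7 21.9 0;.6 .2 -5.7 21.9 0;.6 .2 -5.7 21.9 0' |egrep 'pos|force:|rot';for i in 1 2 3 4; do python3 -m crank '0.01 -.1 0.0 0 0;.02 -.2 .0 0 0;.02 -.2 0.0 0 0' | egrep 'pos|force:'; done
```

```text
tcp_pos: [583.1, -22.2, 29.9]
tool_rot: [-0.051, 0.999, -0.0, 0.001]
force: [0.8, -0.0, -1.7]
grip_force: 39.7
tcp_pos: [582.7, -24.2, 29.4]
force: [0.4, 1.0, -1.3]
grip_force: 39.7
tcp_pos: [582.8, -26.2, 29.1]
force: [-0.1, -0.9, -1.4]
grip_force: 39.7
tcp_pos: [582.9, -27.6, 29.1]
force: [-0.3, 2.0, -2.0]
grip_force: 39.8
tcp_pos: [582.8, -27.9, 29.1]
force: [-0.7, 6.6, 0.3]
grip_force: 40.0
```

```bash
python3 -m crank '.2 .17 -.1 0 0;.4 .19 -.1 0 0;.4 .19 -.1 0 0' | egrep 'pos|force:'; for i in 1 2 3; do python3 -m crank '.1 .01 0 0 0;.2 .02 0 0 0;.2 .02 0 0 0' | egrep 'pos|force:'; done
```

```text
tcp_pos: [585.7, -27.4, 27.4]
force: [-3.9, 4.7, -0.6]
grip_force: 39.8
tcp_pos: [587.0, -27.2, 27.4]
force: [-4.5, 4.8, 1.0]
grip_force: 40.0
tcp_pos: [589.0, -27.0, 27.4]
force: [-3.9, 4.6, 0.7]
grip_force: 40.0
tcp_pos: [591.0, -26.8, 27.4]
force: [-4.5, 4.2, 0.5]
grip_force: 40.0
```

```bash
for i in 1 2 3; do python3 -m crank '.1 .01 0 0 0;.2 .02 0 0 0;.2 .02 0 0 0' | egrep 'pos|force:'; done
```

```text
tcp_pos: [593.0, -26.6, 27.4]
force: [-4.8, 4.9, 0.0]
grip_force: 40.0
tcp_pos: [593.5, -26.6, 27.3]
force: [-7.5, 3.2, 3.4]
grip_force: 40.3
tcp_pos: [593.5, -26.5, 27.3]
force: [-11.5, 3.4, 7.2]
grip_force: 40.7
```

```bash
python3 -m crank '-.2 -.1 -.05 0 0;-.2 -.15 -.1 0 0;-.2 -.15 -.1 0 0'|egrep 'pos|force:'; python3 -m crank '0 0 0 0 3;0 0 0 0 3.5;0 0 0 0 3.8;0 0 0 0 3.8;0 0 2 0 3.8;0 0 6 0 4.5;-2 -2 9 -10 5;-6 -5 9 -20 5' 40|egrep 'pos|force:'; python3 -m crank '-4 -5 0 -10 5;-8 -9 0 -20 5;-11 -13 0 -30 5;-12 -17 0 -40 5;-12 -19.5 0 -50 5;-12 -19.5 0 -60 5;-12 -19.5 -2 -70 5;-12 -19.5 -4 -80 5'; python3 -m crank '0 0 0 -10 5;0 0 0 -17.5 5;0 0 0 -17.5 5'; python3 g.py 582 94 .11 20 586 37 .11 20 596 -25 .11 20 411 -270 1.2 0
```

```text
tcp_pos: [593.5, -26.6, 27.3]
force: [-9.3, 6.8, 9.4]
grip_force: 40.9
tcp_pos: [541.1, -79.8, 120.8]
force: [0.2, -0.9, 0.2]
grip_force: 0.0
time: 39.33
tcp_pos: [417.5, -274.3, 77.1]
tool_rot: [0.735, 0.678, -0.0, 0.001]
force: [0.3, 0.6, -0.2]
width: 50.3
grip_force: 0.0
time: 39.7
tcp_pos: [417.2, -273.7, 77.1]
tool_rot: [0.827, 0.562, -0.0, 0.0]
force: [-0.3, -0.6, 0.2]
width: 49.9
grip_force: 0.0
bar 579.7 98.5 4.9 0.091
bar 586.6 38.1 3.9 0.101
bar 593.3 -21.8 6.6 0.103
bar 411.2 -270.6 71.4 0.134
```

```bash
python3 -m crank '-.6 .3 -2 0 5;-.6 .3 -5 0 5;-.6 .3 -7 0 5;-.6 .3 -7 0 5;-.6 .3 -7 0 0;-.6 .3 -7 0 0;-.6 .3 -7 0 0;-.6 .3 -7 0 0' 40;python3 -m crank '0 0 .5 0 0;0 0 3 0 0;1 2 7 10 0;3 5 8 20 0;7 9 8 30 0;11 13 8 40 0;15 17 8 50 0;17.8 19.2 8 60 0'; python3 -m crank '0 0 0 10 0;0 0 0 20 0;0 0 0 30 0;0 0 0 40 0;0 0 0 50 0;0 0 0 58 0;0 0 0 58 0'
```

```text
time: 40.75
tcp_pos: [411.9, -271.2, 8.3]
tool_rot: [0.827, 0.562, 0.0, 0.001]
force: [-1.0, 0.8, 6.2]
width: 22.1
grip_force: 40.1
time: 41.75
tcp_pos: [590.3, -76.1, 86.8]
tool_rot: [0.432, 0.902, 0.0, -0.0]
force: [0.7, -0.6, -2.2]
width: 22.3
grip_force: 39.7
time: 42.62
tcp_pos: [588.6, -78.3, 86.7]
tool_rot: [-0.054, 0.999, 0.0, -0.0]
force: [0.5, -0.5, -2.3]
width: 22.6
grip_force: 39.8
```

```bash
python3 -m crank '.2 -.3 -2 0 0;.2 -.3 -4 0 0;.2 -.3 -5.6 0 0;.2 -.3 -5.6 0 0;.2 -.3 -5.6 0 0' |egrep 'pos|force:|rot';for i in 1 2 3; do python3 -m crank '0.01 -.1 0.0 0 0;.02 -.2 .0 0 0;.02 -.2 0.0 0 0' | egrep 'pos|force:'; done
```

```text
tcp_pos: [591.3, -81.5, 31.4]
tool_rot: [-0.055, 0.998, -0.0, 0.0]
force: [-0.2, 0.5, -1.9]
grip_force: 39.9
tcp_pos: [591.5, -83.6, 31.4]
force: [-0.3, -1.1, -2.1]
grip_force: 39.9
tcp_pos: [591.6, -85.6, 31.1]
force: [-0.3, 0.2, -2.1]
grip_force: 39.9
tcp_pos: [591.7, -87.1, 31.1]
force: [-0.6, 1.6, -0.4]
grip_force: 39.9
```

```bash
python3 -m crank '.2 .02 -.15 0 0;.4 .04 -.2 0 0;.4 .04 -.2 0 0' | egrep 'pos|force:'; for i in 1 2; do python3 -m crank '.1 .01 0 0 0;.2 .02 0 0 0;.2 .02 0 0 0' | egrep 'pos|force:'; done
```

```text
tcp_pos: [595.6, -86.7, 28.8]
force: [-0.0, 2.4, -2.4]
grip_force: 39.8
tcp_pos: [597.4, -86.6, 28.9]
force: [-1.6, 2.4, -2.9]
grip_force: 39.8
tcp_pos: [597.7, -86.5, 28.8]
force: [-5.8, 2.4, 0.1]
grip_force: 40.2
```

```bash
for i in 1 2 ; do python3 -m crank '.1 .01 0 0 0;.2 .02 0 0 0;.2 .02 0 0 0' | egrep 'pos|force:'; done
```

```text
tcp_pos: [597.7, -86.5, 28.6]
force: [-8.5, 0.8, 3.0]
grip_force: 40.5
tcp_pos: [597.7, -86.5, 28.5]
force: [-13.4, 0.4, 6.4]
grip_force: 40.8
```

```bash
python3 -m crank '-.2 -.1 -.05 0 0;-.2 -.15 -.1 0 0;-.2 -.15 -.1 0 0'|egrep 'pos|force:'; python3 -m crank '0 0 0 0 3;0 0 0 0 3.5;0 0 0 0 3.8;0 0 0 0 3.8;0 0 2 0 3.8;0 0 6 0 5;-2 2 10 -10 7;-6 5 14 -20 8' 30|egrep 'pos|force:'; python3 -m crank '-4 5 2 -10 8;-8 10 2 -20 8;-12 16 2 -30 8;-12 22 2 -40 8;-12 26 2 -50 8;-12 29 2 -60 8;-12 29 2 -70 8;-12 29 2 -70 8'; python3 g.py 582 94 .11 20 586 37 .11 20 596 -25 .11 20 598 -82 .11 20; cat > gun.py <<'E'
from fit import *
for c in("top","scene"):
  im=get_image(c)
  for n,z in(("gun",0),("trigger_roll",75),("gun_squeeze",75)):
      print(c,n,[(at(im,r["point"],z).round(1).tolist(),round(r["score"],2)) for r in tip_of(c,n)[:3]])
  cv2.imwrite(f"pics/gun_{c}.png",im["color"])
a=cv2.imread("pics/gun_top.png")[170:230,180:290];b=cv2.imread("pics/gun_scene.png")[165:265,350:430]
cv2.imwrite("pics/g1.png",np.vstack([cv2.resize(a,(550,300),interpolation=2)]))
cv2.imwrite("pics/g2.png",cv2.resize(b,(480,600),interpolation=2))
E
python3 gun.py
```

```text
tcp_pos: [597.7, -86.6, 28.4]
force: [-10.6, 4.4, 8.9]
grip_force: 41.0
tcp_pos: [544.0, -38.8, 168.9]
force: [0.6, 0.6, 0.6]
grip_force: 0.0
time: 48.62
tcp_pos: [422.7, 252.0, 187.2]
tool_rot: [0.666, 0.746, 0.0, 0.0]
force: [-0.3, -0.2, 0.5]
width: 80.1
grip_force: 0.0
bar 579.7 98.8 5.1 0.092
bar 586.6 38.2 4.8 0.1
bar 592.9 -21.7 5.8 0.096
bar 600.5 -81.9 5.1 0.1
top gun [([520.8, 280.4], 0.58)]
top trigger_roll [([561.1, 304.0], 0.58), ([572.9, 20.8], 0.26)]
top gun_squeeze [([531.3, 306.3], 0.86)]
scene gun [([525.5, 287.8], 0.69)]
scene trigger_roll [([561.1, 292.3], 0.42), ([578.5, -340.2], 0.42)]
scene gun_squeeze [([528.2, 304.5], 0.94)]
```

View pics/g2.png

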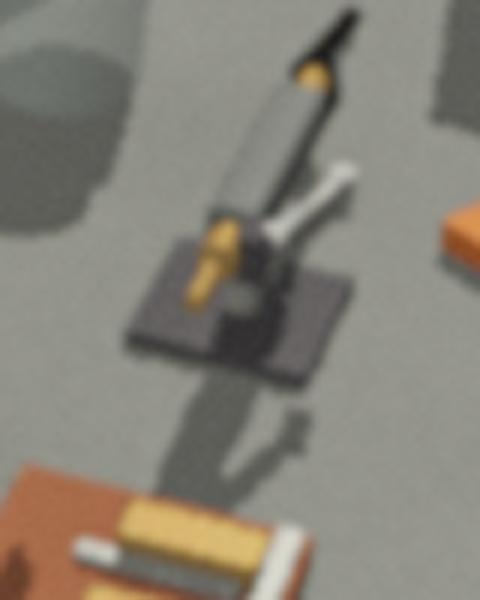

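The view shows the roll top at g2 (347,170), the nozzle tip at (192,300), the end cap at (315,72), and the stand plate corners at (182,238), (352,288), (303,380) and (130,337).

```bash
python3 - <<'E'
from h import *
im=get_image("scene")
q=lambda p,z:at(im,(350+p[0]/6,165+p[1]/6),z)
C=np.array([q(p,8) for p in((182,238),(352,288),(303,380),(130,337))]);print(C.round(),C.mean(0).round(1))
d=C[1]-C[0];e=C[2]-C[3];f=C[0]-C[3];g=C[1]-C[2];print([np.degrees(np.arctan2(*v[::-1])).round(1) for v in(d,e,f,g)])
n,c=q((192,300),75),q((315,72),75);v=c-n;print(n.round(),c.round(),"yaw",np.degrees(np.arctan2(-v[0],v[1])).round(1))
# grip top edges z=90: left edge (222,205)->(298,85); right (262,215)->(330,100)
print("roll top",q((347,170),87).round(1))
for a,b in(((218,205),(298,82)),((264,212),(331,98))):
  A,B=q(a,90),q(b,90);v=B-A;print(A.round(),B.round(),np.degrees(np.arctan2(-v[0],v[1])).round(1))
E
```

```text
[[485. 330.]
 [573. 331.]
 [578. 250.]
 [495. 241.]] [532.8 287.8]
[np.float64(1.0), np.float64(6.2), np.float64(96.4), np.float64(93.5)]
[538. 191.] [518. 402.] yaw 5.4
roll top [566.7 306.5]
[527. 245.] [521. 364.] 2.9
[547. 250.] [540. 358.] 3.8
```

```bash
python3 -m crank '3 1 0 -1 8.5;6 3 0 -1 8.5;9 4 -1 -1 8.5;11.7 5.1 -3 -1 8.5;11.7 5.1 -6 -1 8.5;11.7 5.1 -7 -1 8.5;11.7 5.1 -7 -1 8.5' 20; python3 gun.py; python3 -c "
import cv2,numpy as np
b=cv2.imread('pics/gun_scene.png')[150:220,355:435];cv2.imwrite('pics/g3.png',cv2.resize(b,(640,560),interpolation=2))"
```

```text
time: 50.0
tcp_pos: [538.8, 302.1, 116.4]
tool_rot: [0.674, 0.739, -0.001, -0.0]
force: [0.3, -1.0, 0.1]
width: 84.9
grip_force: 0.0
top gun [([515.2, 280.2], 0.59), ([572.9, 315.2], 0.56)]
top trigger_roll [([560.7, 298.7], 0.38)]
top gun_squeeze [([526.8, 295.6], 0.74)]
scene gun [([525.6, 276.6], 0.63), ([438.2, -461.9], 0.59), ([492.4, 410.2], 0.31)]
scene trigger_roll [([562.0, 300.3], 0.5)]
scene gun_squeeze [([530.7, 285.5], 0.76), ([608.4, -24.0], 0.5)]
```

View pics/g3.png

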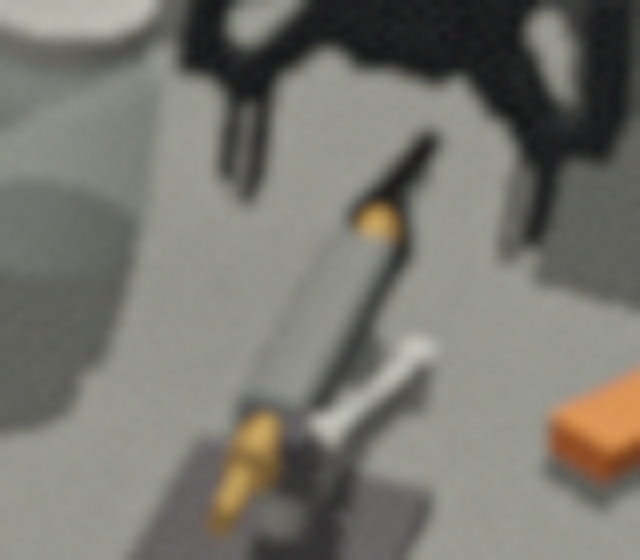

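```bash
python3 -m crank '.1 .2 -1.5 0 8.5;.1 .2 -3 0 8.5;.1 .2 -3 0 8.5'|egrep 'pos|force:|width';python3 -m crank '0 0 -1.5 0 8.5;0 0 -2.8 0 8.5;0 0 -2.8 0 8.5'|egrep 'pos|force:|width';python3 -m crank '0 0 0 0 8;0 0 0 0 7;0 0 0 0 6.4;0 0 0 0 6.2;0 0 0 0 6.2'|egrep 'pos|force:|width'
```

```text
tcp_pos: [538.6, 303.6, 84.4]
force: [-0.0, 0.1, -0.4]
width: 84.8
grip_force: 0.0
tcp_pos: [539.3, 303.9, 57.3]
force: [-0.9, 0.0, 0.1]
width: 85.2
grip_force: 0.0
tcp_pos: [540.8, 304.5, 59.3]
force: [0.9, 0.2, 0.1]
width: 62.2
grip_force: 0.0
```

```bash
for i in 1 2 3 4 5; do python3 -m crank '.1 .01 0 0 6.2;.1 .01 0 0 6.2'|egrep 'pos|force: \[';done
```

```text
tcp_pos: [541.8, 304.7, 59.2]
force: [-0.3, -0.9, -1.4]
tcp_pos: [542.6, 304.7, 59.1]
force: [-0.7, 0.8, -0.4]
tcp_pos: [542.5, 304.7, 59.0]
force: [-4.4, -0.2, 2.7]
tcp_pos: [542.5, 304.7, 58.9]
force: [-6.3, 0.1, 4.9]
tcp_pos: [542.5, 304.7, 58.9]
force: [-8.2, -0.4, 7.2]
```

```bash
python3 -m crank '-.7 -.06 0 0 6.2;-1.41 -.12 0 0 6;-1.41 -.12 0 0 6' 30|egrep 'time|pos|force|width'; python3 -m crank '0 0 0 0 4.8;0 0 0 0 4.3;0 0 0 0 0;0 0 0 0 0;0 0 0 0 0'|egrep 'time|pos|force|width'; python3 -c "
from cell import *
s=state();print(s['time'],s['width'],s['grip_force'],s['force'])"
```

```text
time: 53.4
tcp_pos: [532.8, 304.6, 59.7]
force: [2.6, 1.9, -0.4]
width: 60.1
grip_force: 1.3
time: 54.02
tcp_pos: [531.0, 304.7, 61.4]
force: [-5.1, 1.4, 12.1]
width: 38.6
grip_force: 31.3
54.025 38.59303389545782 31.32935643196106 [-5.05886042  1.3829446  12.06628806]
```

```bash
python3 -m crank '0 0 0 0 0;0 0 0 0 0;0 0 0 0 0;0 0 0 0 0;0 0 0 0 0;0 0 0 0 0;0 0 0 0 0;0 0 0 0 0'|egrep 'time|pos|force|width'; python3 -m crank '0 0 0 0 0;0 0 0 0 0;0 0 0 0 0;0 0 0 0 0;0 0 0 0 0;0 0 0 0 0;0 0 0 0 0;0 0 0 0 0'|egrep 'time|pos|force|width'
```

```text
time: 55.02
tcp_pos: [530.9, 304.7, 61.4]
force: [-5.9, 1.8, 13.4]
width: 38.8
grip_force: 31.3
time: 56.02
tcp_pos: [530.9, 304.7, 61.4]
force: [-5.4, 0.7, 12.9]
width: 38.4
grip_force: 31.3
```

```bash
python3 -m crank '0 0 0 0 6.2;0 0 0 0 6.2;.4 .04 0 0 6.6;.8 .06 0 0 8.5;.8 .06 0 0 8.5;.8 .06 2 0 8.5;.8 .06 6 0 8.5;.8 .06 10 0 8.5' 40|egrep 'time|pos|force|width'; python3 -m crank '0 0 3 10 6;0 -5 3 20 5;0 -10 3 30 4.5;2 -15 3 40 4;4 -20 3 50 4;4.5 -20.9 1 60 4;4.5 -20.9 -2 70 4;4.5 -20.9 -4 80 4'|egrep 'time|pos|force|rot'; python3 g.py 582 94 .11 20 586 37 .11 20 596 -25 .11 20 598 -82 .11 20
```

```text
time: 57.02
tcp_pos: [538.7, 304.2, 159.4]
force: [0.7, 0.5, 1.1]
width: 85.0
grip_force: 0.0
time: 58.02
tcp_pos: [583.5, 95.0, 117.5]
tool_rot: [0.038, 0.999, 0.0, -0.001]
force: [-0.4, -0.1, 0.2]
grip_force: 0.0
bar 579.7 98.5 5.0 0.088
bar 586.5 38.1 5.3 0.103
bar 593.7 -22.0 3.7 0.101
bar 600.8 -82.8 2.2 0.127
```

```bash
python3 -m crank '-.4 -.3 -3 10.5 3.8;-.4 -.3 -6 10.5 3.8;-.4 -.3 -8.9 10.5 3.8;-.4 -.3 -8.9 10.5 3.8;-.4 -.3 -8.9 10.5 0;-.4 -.3 -8.9 10.5 0;-.4 -.3 -8.9 10.5 0;-.4 -.3 -8.9 10.5 0' 50|egrep 'time|pos|force|width'; python3 -m crank '0 0 .5 0 0;0 0 4 0 0;0 0 8 0 0;0 -6 9 0 0;0 -12 9 0 0;0 -18 9 0 0;0 -24 9 0 0;0 -30 9 0 0'|egrep 'time|pos|force|width'; python3 -m crank '0 -3.6 0 0 0;0 -3.6 -4 0 0;0 -3.6 -8 0 0;0 -3.6 -9.8 0 0;0 -3.6 -9.8 0 0;0 -3.6 -9.8 0 0'|egrep 'time|pos|force|width'
```

```text
time: 59.08
tcp_pos: [580.9, 92.8, 31.2]
force: [-1.8, 1.2, 5.0]
width: 21.4
grip_force: 49.9
time: 60.08
tcp_pos: [580.6, -210.3, 120.3]
force: [0.7, 1.1, -2.2]
width: 21.3
grip_force: 49.6
time: 60.82
tcp_pos: [582.1, -244.3, 23.8]
force: [0.3, 0.5, -1.5]
width: 21.5
grip_force: 49.6
```

```bash
python3 -m crank '0 0 -.4 0 0;0 0 -.75 0 0;0 0 -.75 0 0'|egrep 'pos|force: '; python3 -m crank '0 0 -.1 0 0;0 0 -.15 0 0;0 0 -.2 0 0'|egrep 'pos|force: '
```

```text
tcp_pos: [581.4, -243.9, 15.3]
force: [0.9, 0.3, -0.5]
grip_force: 49.8
tcp_pos: [581.4, -243.9, 15.1]
force: [-2.7, 1.7, 12.9]
grip_force: 51.7
```

```bash
python3 -m crank '0 0 .1 0 3;0 0 .1 0 3.6;0 0 .1 0 3.8;0 0 3 0 3.8;0 0 8 0 3.8;0 4 11 0 3.8;0 9 11 0 3.8;0 15 11 0 3.8' 50|egrep 'time|pos|force|width'; python3 -m crank '0 6 0 0 3.8;.2 12 0 0 3.8;.2 12.6 0 0 3.8;.2 12.6 -4 0 3.8;.2 12.6 -7 0 3.8;.2 12.6 -7 0 3.8'|egrep 'time|pos|force|width'
```

```text
time: 62.58
tcp_pos: [581.2, -93.0, 123.3]
force: [0.7, -0.2, -0.7]
width: 38.2
grip_force: 0.0
time: 63.32
tcp_pos: [579.7, 31.8, 49.9]
force: [-0.0, -0.2, -0.6]
width: 38.0
grip_force: 0.0
```

```bash
python3 -m crank '.4 .05 -1.5 0 3.8;.4 .05 -2.2 0 3.8;.4 .05 -2.2 0 3.8;.4 .05 -2.2 0 0;.4 .05 -2.2 0 0;.4 .05 -2.2 0 0;.4 .05 -2.2 0 0' 50|egrep 'time|pos|force|width'; python3 -m crank '0 0 .5 0 0;0 0 4 0 0;0 0 8 0 0;0 -6 9 0 0;0 -12 9 0 0;0 -18 9 0 0;0 -24 9 0 0;0 -30 9 0 0'|egrep 'time|pos|force|width'; python3 -m crank '-.2 -6 0 0 0;-.2 -6.6 -4 0 0;-.2 -6.6 -8 0 0;-.2 -6.6 -9.8 0 0;-.2 -6.6 -9.8 0 0;-.2 -6.6 -9.8 0 0'|egrep 'time|pos|force|width'
```

```text
time: 64.2
tcp_pos: [587.0, 33.1, 31.4]
force: [-1.3, 1.0, 5.2]
width: 21.0
grip_force: 49.4
time: 65.2
tcp_pos: [585.8, -269.0, 119.9]
force: [1.5, -0.6, -2.2]
width: 21.1
grip_force: 49.4
time: 65.95
tcp_pos: [585.9, -333.6, 24.3]
force: [-0.9, -0.9, -1.5]
width: 21.5
grip_force: 49.5
```

```bash
python3 -m crank '-.6 0 0 0 0;-.6 0 -.4 0 0;-.6 0 -.75 0 0;-.6 0 -.75 0 0'|egrep 'pos|force: '; python3 -m crank '0 0 -.1 0 0;0 0 -.15 0 0;0 0 -.2 0 0'|egrep 'pos|force: ';  python3 -m crank '0 0 .1 0 3;0 0 .1 0 3.6;0 0 .1 0 3.8;0 0 3 0 3.8;0 0 8 0 3.8;0 4 11 0 3.8;.4 9 11 0 3.8;.8 15 11 0 3.8' 50|egrep 'time|pos|force|width'; python3 -m crank '.3 6 0 0 3.8;.3 12 0 0 3.8;.3 15.8 0 0 3.8;.3 15.8 -4 0 3.8;.3 15.8 -7 0 3.8;.3 15.8 -7 0 3.8'|egrep 'time|pos|force|width'
```

```text
tcp_pos: [578.8, -333.2, 15.5]
force: [-0.1, 0.1, 0.4]
grip_force: 49.9
tcp_pos: [578.9, -333.3, 15.4]
force: [-4.0, 1.6, 13.1]
grip_force: 51.8
time: 67.82
tcp_pos: [587.3, -182.6, 123.9]
force: [0.4, 0.2, 0.1]
width: 38.1
grip_force: 0.0
time: 68.58
tcp_pos: [586.7, -24.4, 50.3]
force: [-0.0, 0.8, -0.5]
width: 37.8
grip_force: 0.0
```

```bash
python3 -m crank '.6 -.2 -1.5 0 3.8;.6 -.2 -2.5 0 3.8;.6 -.2 -2.5 0 3.8;.6 -.2 -2.5 0 0;.6 -.2 -2.5 0 0;.6 -.2 -2.5 0 0;.6 -.2 -2.5 0 0' 50|egrep 'time|pos|force|width'; python3 -m crank '0 0 .5 0 0;0 0 4 0 0;0 0 8 0 0;-2 -5 9 0 0;-4 -10 9 0 0;-6 -15 9 0 0;-8 -20 9 0 0;-8.7 -21.7 9 0 0'|egrep 'time|pos|force|width'; python3 -m crank '0 0 -4 0 0;0 0 -8 0 0;0 0 -10.2 0 0;0 0 -10.2 0 0;0 0 -10.2 0 0'|egrep 'time|pos|force|width'
```

```text
time: 69.45
tcp_pos: [595.7, -26.4, 28.7]
force: [-2.5, 5.3, 5.1]
width: 22.2
grip_force: 49.8
time: 70.45
tcp_pos: [507.1, -247.8, 118.1]
force: [-0.3, 0.1, -2.8]
width: 22.1
grip_force: 49.6
time: 71.08
tcp_pos: [509.1, -244.5, 16.8]
force: [0.5, 0.3, -1.3]
width: 21.9
grip_force: 53.4
```

```bash
python3 -m crank '0 0 -.3 0 0;0 0 -.5 0 0;0 0 -.55 0 0'|egrep 'pos|force: ';  python3 -m crank '0 0 .1 0 3;0 0 .1 0 3.6;0 0 .1 0 3.8;0 0 3 0 3.8;0 0 8 0 3.8;2 4 11 0 3.8;5 9 11 0 3.8;8 14 11 0 3.8' 50|egrep 'time|pos|force|width'; python3 -m crank '.9 1.7 0 0 3.8;.9 1.7 -4 0 3.8;.9 1.7 -7 0 3.8;.9 1.7 -7 0 3.8'|egrep 'time|pos|force|width'; python3 g.py 598 -82 .11 20
```

```text
tcp_pos: [509.2, -244.4, 11.6]
force: [-1.2, 1.2, 5.9]
grip_force: 54.3
time: 72.45
tcp_pos: [589.8, -103.2, 121.6]
force: [-0.3, -1.3, 0.4]
width: 38.0
grip_force: 0.0
time: 72.95
tcp_pos: [594.2, -86.8, 47.7]
force: [0.5, -0.3, -0.3]
width: 37.3
grip_force: 0.0
bar 600.3 -81.9 4.4 0.311
```

```bash
python3 -m crank '.4 .05 -1.5 0 3.8;.4 .05 -2.2 0 3.8;.4 .05 -2.2 0 3.8;.4 .05 -2.2 0 0;.4 .05 -2.2 0 0;.4 .05 -2.2 0 0;.4 .05 -2.2 0 0' 50|egrep 'time|pos|force|width'; python3 -m crank '0 0 .5 0 0;0 0 4 0 0;0 0 8 0 0;-2 -5 9 0 0;-4 -10 9 0 0;-6 -16 9 0 0;-8 -22 9 0 0;-9.1 -24.7 9 0 0'|egrep 'time|pos|force|width'; python3 -m crank '0 0 -4 0 0;0 0 -8 0 0;0 0 -10.1 0 0;0 0 -10.1 0 0;0 0 -10.1 0 0'|egrep 'time|pos|force|width'
```

```text
time: 73.88
tcp_pos: [601.7, -86.0, 29.2]
force: [-1.7, 3.4, 6.3]
width: 21.7
grip_force: 49.7
time: 74.88
tcp_pos: [509.0, -337.7, 118.4]
force: [0.7, -0.3, -2.2]
width: 21.8
grip_force: 49.6
time: 75.5
tcp_pos: [511.0, -334.3, 18.3]
force: [0.4, 0.1, -2.4]
width: 21.6
grip_force: 53.4
```

```bash
python3 -m crank '0 0 -.3 0 0;0 0 -.5 0 0;0 0 -.6 0 0'|egrep 'pos|force: ';  python3 -m crank '0 0 .1 0 3;0 0 .1 0 3.6;0 0 .1 0 3.8;0 0 3 0 3.8;0 0 8 0 3.8;-3 4 13 0 3.8;-6 9 18 0 3.8;-9 14 20 0 3.8' 50|egrep 'time|pos|force|width'; python3 -m crank '-2 6 0 0 3.8;-4 12 0 0 3.8;-4 18 0 0 3.8;-4 18 0 0 3.8'|egrep 'time|pos|force|width'; python3 e.py scene p8 140 150 540 450
```

```text
tcp_pos: [511.0, -333.8, 12.4]
force: [-1.3, 1.7, 5.3]
grip_force: 54.2
time: 76.88
tcp_pos: [430.7, -209.4, 205.6]
force: [1.2, 0.9, 0.9]
width: 37.9
grip_force: 0.0
time: 77.38
tcp_pos: [389.1, -25.8, 203.1]
force: [1.1, -0.6, 0.7]
width: 38.0
grip_force: 0.0
2.0 [389.8 -27.7 203.3]
```

View pics/p8.png

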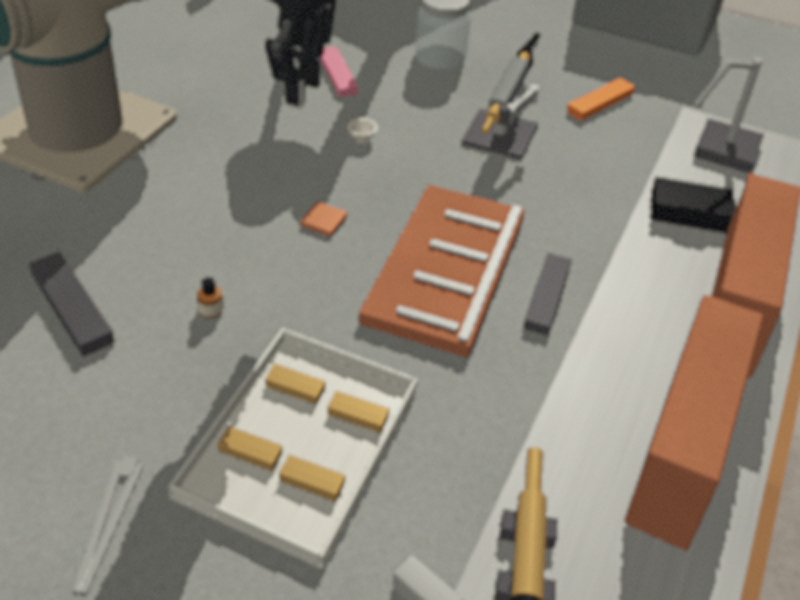

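The picture shows all four bars flat on the tray floor, at p8 (295,382), (358,410), (250,447) and (312,476). The hold_down lies on the bench at (548,292), and the dropper, flux pot, offcut, jar and tweezers are where they started.

```bash
python3 -c "
from cell import *
print(close_job())"
```

```text
the job is handed in; nothing more can be done
None
```

The job is handed in: the hold-down bar lies flat on the bench, and all four bars were registered before and after the trigger was held fully squeezed for just over two seconds and now lie flat in the tray; the hand-in returned no verdict.

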